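# Snap the lid of the clay box shut

### The job

The lid lies on the grey storage box with its four side flaps still standing up: press each flap down with a fingertip, one after another round the rim, until all four have snapped shut flush with the lid. Nothing is to be gripped or lifted: leave the box standing where it is, the test tile lying on the lid, and the pots and tools round about undisturbed.

Things in the scene. Friction and masses are not known exactly. Their poses are not given: they have to be found in the camera images.
- clay_box: the storage box with its lid laid on, standing loose on the table, about 1.3 kg: dark grey plastic tub, 124 by 164 mm, with a pale grey rectangular lid, 160 mm (box x) by 200 mm (box y). Origin: centre of the underside; z up; the x axis points away from the robot, y to its left, turned by up to 0.5 rad. The flat lid panel and the four lid corners do not move; their top is 76 mm above the origin. Each of the four sides of the lid is a hinged snap flap
- flap_far (a joint): snap flap on the far (box +x) side of the lid, pale grey, 126 mm along the side, 34 mm deep, hinged along its inner edge, 46 mm from the box's centre and 74 mm above its underside. 0 = standing up (outer edge raised about 13 mm), 0.4 = shut (level, flush with the lid). It goes down easily to 0.15, then takes about 8 N at the pad to ride over a sprung catch; let go before about 0.33 it springs up again, past about 0.36 it snaps home and stays shut
- pad_far (a point): middle of the ribbed thumb pad on top of the far (box +x) flap (the pad is 20 mm deep and 101 mm along the side), 22 mm outward from the hinge; it moves with the flap. Shut, it lies 68 mm from the box's centre axis, straight out on that side, 78 mm above the box's underside; standing up it is about 8 mm higher and 3 mm nearer the centre. 
- flap_left (a joint): snap flap on the left (box +y) side of the lid, pale grey, 86 mm along the side, 34 mm deep, hinged along its inner edge, 66 mm from the box's centre and 74 mm above its underside. 0 = standing up (outer edge raised about 13 mm), 0.4 = shut (level, flush with the lid). It goes down easily to 0.15, then takes about 8 N at the pad to ride over a sprung catch; let go before about 0.33 it springs up again, past about 0.36 it snaps home and stays shut
- pad_left (a point): middle of the ribbed thumb pad on top of the left (box +y) flap (the pad is 20 mm deep and 69 mm along the side), 22 mm outward from the hinge; it moves with the flap. Shut, it lies 88 mm from the box's centre axis, straight out on that side, 78 mm above the box's underside; standing up it is about 8 mm higher and 3 mm nearer the centre. 
- flap_near (a joint): snap flap on the near (box -x) side of the lid, pale grey, 126 mm along the side, 34 mm deep, hinged along its inner edge, 46 mm from the box's centre and 74 mm above its underside. 0 = standing up (outer edge raised about 13 mm), 0.4 = shut (level, flush with the lid). It goes down easily to 0.15, then takes about 8 N at the pad to ride over a sprung catch; let go before about 0.33 it springs up again, past about 0.36 it snaps home and stays shut
- pad_near (a point): middle of the ribbed thumb pad on top of the near (box -x) flap (the pad is 20 mm deep and 101 mm along the side), 22 mm outward from the hinge; it moves with the flap. Shut, it lies 68 mm from the box's centre axis, straight out on that side, 78 mm above the box's underside; standing up it is about 8 mm higher and 3 mm nearer the centre. 
- flap_right (a joint): snap flap on the right (box -y) side of the lid, pale grey, 86 mm along the side, 34 mm deep, hinged along its inner edge, 66 mm from the box's centre and 74 mm above its underside. 0 = standing up (outer edge raised about 13 mm), 0.4 = shut (level, flush with the lid). It goes down easily to 0.15, then takes about 8 N at the pad to ride over a sprung catch; let go before about 0.33 it springs up again, past about 0.36 it snaps home and stays shut
- pad_right (a point): middle of the ribbed thumb pad on top of the right (box -y) flap (the pad is 20 mm deep and 69 mm along the side), 22 mm outward from the hinge; it moves with the flap. Shut, it lies 88 mm from the box's centre axis, straight out on that side, 78 mm above the box's underside; standing up it is about 8 mm higher and 3 mm nearer the centre. 
- lid_tile: dark glazed square test tile, 50x50x8 mm, lying loose on the middle of the lid panel; origin at the centre of its underside, z up
- bowl: small dark bowl, 68 mm across, 36 mm high, loose on the table left of the box; origin at the centre of its underside
- vase: small buff vase with a narrow neck, 44 mm across, 60 mm high, loose on the table behind and left of the box; origin at the centre of its underside
- wood_rib: flat half-round wooden throwing rib, 36x90x8 mm, loose on the table, left of the box, a little nearer the robot than the bowl; origin at the centre of its underside
- brush: paint brush with a dark blue handle, 12 mm thick, 174 mm long, lying loose behind the box; origin at the middle of its underside
Mind the look-alikes: they are no part of the job. Leave any orange look-alike of the lid_tile alone.

How it is judged:
By the outcome, as a careful person would: the job done as asked, in the order asked, and still so for the second after the job is handed in, with the robot touching nothing.
It also fails if it takes over 61 s, if anything falls off the work surface, if the arm or the gripper's body presses on something with over 40 N, if the wrist force passes 120 N, or if a joint passes its speed limit or range.

### The arm

A 7-joint arm with a two-finger parallel gripper is mounted at the origin on a cart in front of the work surface, level with it; the furniture and walls round the work are solid. World frame = base frame: x ahead of the robot, y to its left, z up, the work surface at z = 0. Lengths are in mm, angles in rad, forces in N, time in s.
With the tool pointing down it reaches from about 400 to 875 mm from the base axis. Payload 6.5 kg.
Tool frame: the origin (TCP) lies at the very end of the fingers, on their centre line; the grasp point (between the pads) lies 19 mm behind it (manip.pinch_z is the distance from the TCP to the grasp point, in mm); z points along the fingers, y is the line along which they close (so a half turn about z gives the same grasp; the last joint's range is limited). The gripper opens to 88 mm and grips with 3 to 60 N. Pads are 18 mm wide; open, the fingers measure 123 mm over their backs; the gripper's body (75 mm by 187 mm) begins 45 mm behind the grasp point.
Start: joints at [1.235, 0.536, -0.004, 1.538, 0.003, 1.067, -0.071], TCP at [173.246, -626.479, 238.716] pointing down, gripper open.
Joint ranges: [-2.7, 2.7], [-0.37, 2.16], [-1.27, 1.26], [0.24, 2.4], [-1.31, 4.45], [0.19, 1.91], [-2.76, 2.76]. Speed limits (rad/s): [2.39, 2.39, 3.14, 3.14, 3.14, 3.14, 3.14].

### API

Orientations are given as a 3x3 rotation matrix whose columns are the frame's x, y, z axes.
In Python, from workcell import manip, imaging gives the robot as it stands.
- The arm moves only by the shell command python3 -m creep 'ROWS' [FORCE]. ROWS is JSON, a list of rows, each an object of numbers: "tx", "ty", "tz": the shift along the tool's x, y, z normalised to -1 to 1, where 1 is 0.02 m; "ax", "ay", "az": the turn, a rotation vector about the tool's x, y, z normalised to -1 to 1, where 1 is 0.1 rad; "gripper": the closure, from 0 (fully open) to 1 (shut). In form: [{"tx": .., "ty": .., "tz": .., "ax": .., "ay": .., "az": .., "gripper": ..}, ...]. A call has 1 to 12 rows; each row shifts and turns the commanded pose from where the row before left it, along the tool's axes as they then stand; what a row does not reach is not made up. A row lasts 1/12 s, in which the tool goes at most 41.7 mm and 7.16 degrees, less where a joint would pass 70% of its speed; a pose out of reach is approached as far as the arm can. A call with a number of a shift or a turn outside -1 to 1 is refused whole. A call with a gripper value outside its range is refused whole. The fingers move at their own pace and stop on an object; FORCE is the grip in N (left out, the last holds). Time passes only in rows, so rows that do not move let the fingers close. It gives the time, the measured TCP pose, the force, the opening and the grip force at its end, in the units of the state.
- manip.get_state(): the state, without advancing time (a new reading comes with each control period).
- imaging.grab_frame(name): name is "scene" or "top" or "wrist"; returns a dict with "pixels" (400x640x3 uint8, red, green, blue), "camera_matrix" (3x3 intrinsics, pixels), "R" (3x3) and "t" (3): a world point X has camera coordinates R X + t; the wrist camera has in their place "hand_eye" (4x4, takes a point from camera to tool coordinates, whose origin is the TCP and whose axes are the flange's). Camera axes: x right, y down, z forward; pixel columns grow to the right and rows downward; lengths in mm; the calibration is good to about 2 mm. A picture is of the moment at which its call begins: read the wrist's pose just before it. There is no depth.
- manip.hand_in(): hands the job in; it is judged then, once.
The state is a dict: "time": time; "joint_pos": joint angles; "joint_velocities": joint speeds; "joint_torque": joint torques, N m; "eef_pos": TCP position; "ee_rot": TCP orientation; "force": force on the tool from outside, world axes, zero at the start; "moment": the same for the moment, N m; "width": finger opening in mm; "grip_force": force on a finger pad.
Only numpy, scipy, OpenCV 4.12 (cv2) and the standard library are available. Lean on these libraries where they do the work, as an engineer would, in place of code of your own. Each camera call takes 0.05 s, during which the arm holds its last target. There are 200 camera calls.

## Working session

There is one attempt and no reset: what is moved stays moved. The work goes in short steps, Python scripts to look and compute and a shell command to move; the robot and the scene stay as the last step left them, time stands still between calls to the robot, and variables do not carry over. Pictures are saved under pics/ and viewed, at most 10 in all, crops included, and the job is handed in when it is done.

```bash
mkdir -p pics; ls; python3 - <<'E'
from workcell import manip, imaging
import cv2,numpy as np
np.set_printoptions(suppress=True,precision=3)
for n in ["scene","top"]:
    f=imaging.grab_frame(n); cv2.imwrite(f"pics/{n}0.png",f["pixels"][...,::-1]); print(n,f["camera_matrix"],f["R"],f["t"])
s=manip.get_state(); print(s)
E
```

```text
pics
scene [[478.771   0.    315.968]
 [  0.    478.771 200.159]
 [  0.      0.      1.   ]] [[-0.662 -0.749  0.021]
 [-0.355  0.29  -0.889]
 [ 0.66  -0.596 -0.458]] [519.686 238.197 778.12 ]
top [[389.071   0.    320.427]
 [  0.    389.071 198.95 ]
 [  0.      0.      1.   ]] [[ 0.009 -1.     0.014]
 [-0.994 -0.01  -0.111]
 [ 0.112 -0.013 -0.994]] [ 148.679  580.858 1030.053]
{'time': 0.1, 'joint_pos': array([ 1.235,  0.537, -0.004,  1.539,  0.003,  1.067, -0.071]), 'joint_velocities': array([ 0.001, -0.   , -0.   , -0.002, -0.   , -0.   , -0.   ]), 'joint_torque': array([  0.002, -57.209,   0.994, -25.223,  -0.056,   0.014,   0.   ]), 'eef_pos': array([ 173.093, -625.955,  237.925]), 'ee_rot': array([[ 0.964,  0.267, -0.001],
       [ 0.267, -0.964,  0.001],
       [-0.   , -0.002, -1.   ]]), 'force': array([-0.024, -0.82 ,  0.304]), 'moment': array([ 0.024, -0.003,  0.011]), 'grip_force': 0.0, 'width': 87.94424657689099}
```

View pics/top0.png

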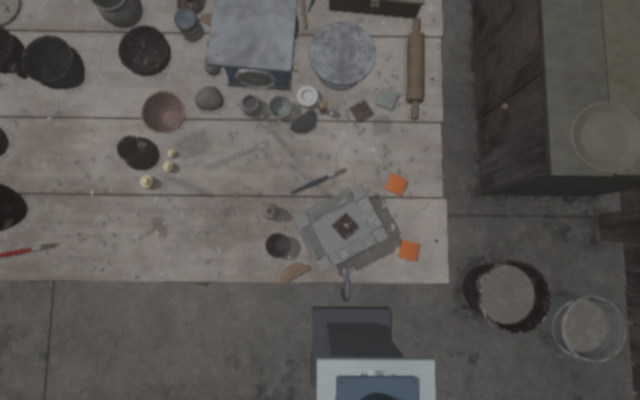

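View pics/scene0.png

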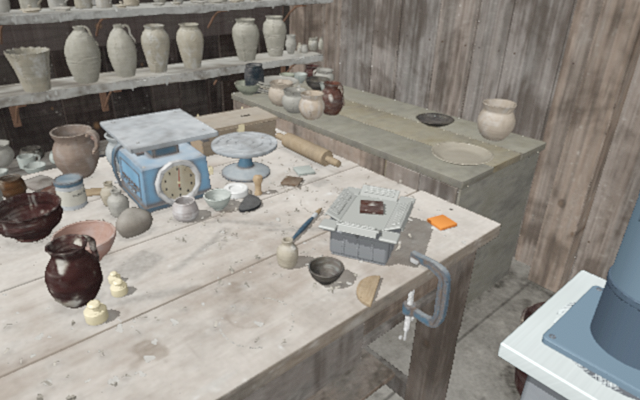

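The top view shows the box at about (345,228) with the dark brown tile on it at (346,225). The orange look-alikes are at (396,184) and (410,250). The bowl is at (280,246), vase (271,213), rib (294,272), brush (318,181), and a clamp sits at the table edge, (347,283). Other pale grey things are the turntable (342,54) and the scale plate (255,30), neither of them a rectangular lid with a dark tile. I choose (345,228) and will check it in a close crop.

```bash
cat > h.py <<'E'
from workcell import manip, imaging
import cv2,numpy as np
np.set_printoptions(suppress=True,precision=2)
def ext(f,s=None):
    "camera centre and cam->world rotation"
    if "R" in f: return -f["R"].T@f["t"], f["R"].T
    H=np.array(f["hand_eye"]); Rw=s["ee_rot"]
    return s["eef_pos"]+Rw@H[:3,3], Rw@H[:3,:3]
def ray(f,px,z,s=None):
    c,R=ext(f,s); px=np.atleast_2d(px).astype(float)
    d=np.c_[px,np.ones(len(px))]@np.linalg.inv(f["camera_matrix"]).T@R.T
    return c+d*((z-c[2])/d[:,2])[:,None]
def proj(f,X,s=None):
    c,R=ext(f,s); p=(np.atleast_2d(X)-c)@R@np.array(f["camera_matrix"]).T
    return p[:,:2]/p[:,2:]
E
python3 - <<'E'
from h import *
f=imaging.grab_frame("top"); im=np.ascontiguousarray(f["pixels"][...,::-1])
print("tcp px",proj(f,[173,-626,238]))
c=im[170:290,260:420]; cv2.imwrite("pics/c1.png",cv2.resize(c,None,fx=5,fy=5,interpolation=cv2.INTER_CUBIC))
hsv=cv2.cvtColor(c,cv2.COLOR_BGR2HSV)
for p in [(345,205),(320,240),(330,222),(363,230),(345,225),(250,170),(430,220),(375,250)]: print(p,cv2.cvtColor(im,cv2.COLOR_BGR2HSV)[p[1],p[0]])
print("tile",ray(f,[[346,225]],84), "lid",ray(f,[[345,228]],76))
E
```

```text
tcp px [[689.82 383.26]]
(345, 205) [ 30   3 100]
(320, 240) [ 30   2 112]
(330, 222) [ 60   2 115]
(363, 230) [ 45   4 114]
(345, 225) [ 15  14 106]
(250, 170) [ 14  28 118]
(430, 220) [ 14  21 136]
(375, 250) [13 20 89]
tile [[506.67  88.52  84.  ]] lid [[499.24  90.47  76.  ]]
```

View pics/c1.png

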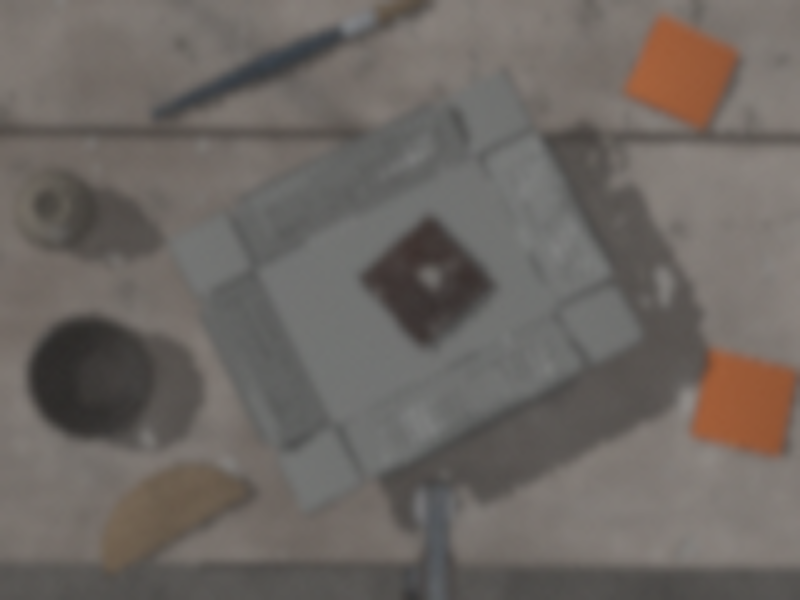

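The crop confirms it: pale rectangular lid with four corner squares, the dark tile in the middle, and the flaps in between. Lid corners are at crop (510,72), (640,332), (310,512) and (172,242).

```bash
python3 - <<'E'
from h import *
f=imaging.grab_frame("top")
u=np.array([[510,72],[640,332],[310,512],[172,242]])  # far-right, near-right, near-left, far-left
P=ray(f,(u+.5)/5-.5+[260,170],76); print(P)
print("sides",[np.linalg.norm(P[i]-P[(i+1)%4]) for i in range(4)])
c=P.mean(0); d=(P[0]-P[1])+(P[3]-P[2]); e=(P[3]-P[0])+(P[2]-P[1])
print("centre",c,"yaw",np.arctan2(d[1],d[0]),np.arctan2(-e[0],e[1]))
print("tool yaw",np.arctan2(.267,.964))
E
```

```text
[[615.06  47.01  76.  ]
 [479.59 -20.08  76.  ]
 [386.3  150.2   76.  ]
 [523.9  223.05  76.  ]]
sides [np.float64(151.16801539754343), np.float64(194.1583222792814), np.float64(155.69026537403485), np.float64(198.2378780851484)]
centre [501.21 100.05  76.  ] yaw 0.4735680874809976 0.4893744021790591
tool yaw 0.27019766655393346
```

```bash
python3 -m creep '[{"az":-1,"gripper":1},{"az":-1,"gripper":1},{"az":-0.1,"tx":1,"ty":-0.6,"gripper":1},{"tx":1,"ty":-0.6,"gripper":1},{"tx":1,"ty":-0.6,"gripper":1},{"tx":1,"ty":-0.6,"gripper":1},{"tx":1,"ty":-0.6,"gripper":1},{"tx":1,"ty":-0.6,"gripper":1},{"tx":1,"ty":-0.6,"gripper":1},{"tx":1,"ty":-0.6,"gripper":1},{"tx":1,"ty":-0.6,"gripper":1},{"tx":1,"ty":-0.6,"gripper":1}]' 10
python3 -m creep '[{"tx":1,"ty":-0.6,"gripper":1},{"tx":1,"ty":-0.6,"gripper":1},{"tx":1,"ty":-0.6,"gripper":1},{"tx":1,"ty":-0.6,"gripper":1},{"tx":1,"ty":-0.6,"gripper":1},{"tx":1,"ty":-0.6,"gripper":1},{"tx":1,"ty":-0.6,"gripper":1},{"tx":1,"ty":-0.6,"gripper":1},{"tx":1,"ty":-0.6,"gripper":1},{"tx":1,"ty":-0.6,"gripper":1}]'
```

```text
invalid input
invalid input
```

Probably every key is required in each row.

```bash
python3 -m creep '[{"tx":0,"ty":0,"tz":0,"ax":0,"ay":0,"az":-1,"gripper":1},{"tx":0,"ty":0,"tz":0,"ax":0,"ay":0,"az":-1,"gripper":1},{"tx":1,"ty":-0.6,"tz":0,"ax":0,"ay":0,"az":-0.1,"gripper":1},{"tx":1,"ty":-0.6,"tz":0,"ax":0,"ay":0,"az":0,"gripper":1},{"tx":1,"ty":-0.6,"tz":0,"ax":0,"ay":0,"az":0,"gripper":1},{"tx":1,"ty":-0.6,"tz":0,"ax":0,"ay":0,"az":0,"gripper":1},{"tx":1,"ty":-0.6,"tz":0,"ax":0,"ay":0,"az":0,"gripper":1},{"tx":1,"ty":-0.6,"tz":0,"ax":0,"ay":0,"az":0,"gripper":1},{"tx":1,"ty":-0.6,"tz":0,"ax":0,"ay":0,"az":0,"gripper":1},{"tx":1,"ty":-0.6,"tz":0,"ax":0,"ay":0,"az":0,"gripper":1},{"tx":1,"ty":-0.6,"tz":0,"ax":0,"ay":0,"az":0,"gripper":1},{"tx":1,"ty":-0.6,"tz":0,"ax":0,"ay":0,"az":0,"gripper":1}]' 10
```

```text
time: 1.2
eef_pos: [295.8, -426.7, 238.7]
ee_rot: [[0.887, 0.462, -0.0], [0.462, -0.887, 0.0], [-0.0, -0.0, -1.0]]
force: [0.1, -1.2, -0.2]
width: 10.3
grip_force: 0.0
```

```bash
python3 -m creep '[{"tx":1,"ty":-0.9,"tz":0,"ax":0,"ay":0,"az":0,"gripper":1},{"tx":1,"ty":-0.9,"tz":0,"ax":0,"ay":0,"az":0,"gripper":1},{"tx":1,"ty":-0.9,"tz":0,"ax":0,"ay":0,"az":0,"gripper":1},{"tx":1,"ty":-0.9,"tz":0,"ax":0,"ay":0,"az":0,"gripper":1},{"tx":1,"ty":-0.9,"tz":0,"ax":0,"ay":0,"az":0,"gripper":1},{"tx":1,"ty":-0.9,"tz":0,"ax":0,"ay":0,"az":0,"gripper":1},{"tx":1,"ty":-0.9,"tz":0,"ax":0,"ay":0,"az":0,"gripper":1},{"tx":1,"ty":-0.9,"tz":0,"ax":0,"ay":0,"az":0,"gripper":1},{"tx":1,"ty":-0.9,"tz":0,"ax":0,"ay":0,"az":0,"gripper":1},{"tx":1,"ty":-0.9,"tz":0,"ax":0,"ay":0,"az":0,"gripper":1},{"tx":1,"ty":-0.9,"tz":0,"ax":0,"ay":0,"az":0,"gripper":1},{"tx":1,"ty":-0.9,"tz":0,"ax":0,"ay":0,"az":0,"gripper":1}]'
python3 -m creep '[{"tx":1,"ty":-0.9,"tz":0,"ax":0,"ay":0,"az":0,"gripper":1},{"tx":1,"ty":-0.9,"tz":0,"ax":0,"ay":0,"az":0,"gripper":1},{"tx":1,"ty":-0.9,"tz":0,"ax":0,"ay":0,"az":0,"gripper":1},{"tx":1,"ty":-0.9,"tz":0,"ax":0,"ay":0,"az":0,"gripper":1},{"tx":1,"ty":-0.9,"tz":0,"ax":0,"ay":0,"az":0,"gripper":1},{"tx":1,"ty":-0.9,"tz":0,"ax":0,"ay":0,"az":0,"gripper":1},{"tx":1,"ty":-0.9,"tz":0,"ax":0,"ay":0,"az":0,"gripper":1},{"tx":1,"ty":-0.9,"tz":0,"ax":0,"ay":0,"az":0,"gripper":1},{"tx":1,"ty":-0.4,"tz":0,"ax":0,"ay":0,"az":0,"gripper":1},{"tx":0.2,"ty":0,"tz":0,"ax":0,"ay":0,"az":0,"gripper":1},{"tx":0,"ty":0,"tz":0,"ax":0,"ay":0,"az":0,"gripper":1}]'
python3 - <<'E'
from h import *
s=manip.get_state(); f=imaging.grab_frame("wrist"); cv2.imwrite("pics/w1.png",f["pixels"][...,::-1])
print(s["eef_pos"],np.array(f["hand_eye"]))
C=np.array([501,100,0]);a=np.array([.887,.462,0]);b=np.array([-.462,.887,0])
print(proj(f,[C+i*80*a+j*100*b+[0,0,76] for i,j in((1,1),(1,-1),(-1,-1),(-1,1))],s))
E
```

```text
time: 2.2
eef_pos: [408.8, -124.2, 238.8]
ee_rot: [[0.887, 0.461, 0.0], [0.461, -0.887, -0.0], [-0.0, 0.0, -1.0]]
force: [0.6, 0.2, 0.7]
width: 0.6
grip_force: 0.0
time: 3.12
eef_pos: [502.1, 95.1, 238.5]
ee_rot: [[0.886, 0.463, -0.0], [0.463, -0.886, 0.0], [0.0, -0.0, -1.0]]
force: [0.4, -0.1, -0.0]
width: 0.5
grip_force: 0.0
[502.14  95.1  238.51] [[   0.     -0.95   -0.31   81.66]
 [   1.     -0.      0.     -1.04]
 [  -0.     -0.31    0.95 -146.58]
 [   0.      0.      0.      1.  ]]
[[216.23 105.39]
 [412.51 105.68]
 [398.68 246.83]
 [230.88 246.69]]
```

View pics/w1.png

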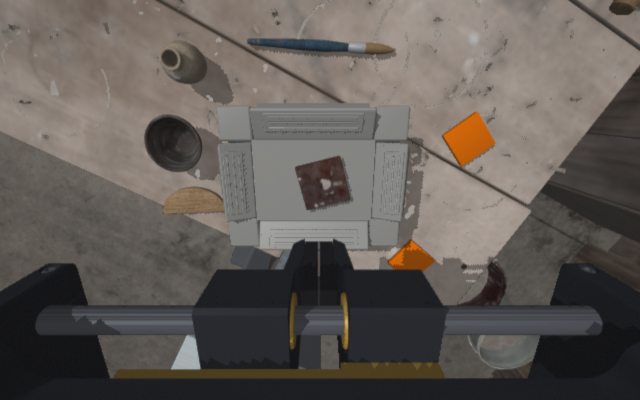

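The wrist view shows the lid corners at (218,106), (410,106), (231,246) and (398,246). That is within 2 px of the prediction, so centre (501,100) and yaw 0.48 hold. I start with the far flap.

```bash
python3 -m creep '[{"tx":1,"ty":-0.25,"tz":1,"ax":0,"ay":0,"az":0,"gripper":1},{"tx":1,"ty":0,"tz":1,"ax":0,"ay":0,"az":0,"gripper":1},{"tx":1,"ty":0,"tz":1,"ax":0,"ay":0,"az":0,"gripper":1},{"tx":0.5,"ty":0,"tz":1,"ax":0,"ay":0,"az":0,"gripper":1},{"tx":0,"ty":0,"tz":1,"ax":0,"ay":0,"az":0,"gripper":1},{"tx":0,"ty":0,"tz":1,"ax":0,"ay":0,"az":0,"gripper":1},{"tx":0,"ty":0,"tz":0.8,"ax":0,"ay":0,"az":0,"gripper":1},{"tx":0,"ty":0,"tz":0,"ax":0,"ay":0,"az":0,"gripper":1}]'
python3 -m creep '[{"tx":0,"ty":0,"tz":0.2,"ax":0,"ay":0,"az":0,"gripper":1},{"tx":0,"ty":0,"tz":0.2,"ax":0,"ay":0,"az":0,"gripper":1},{"tx":0,"ty":0,"tz":0.2,"ax":0,"ay":0,"az":0,"gripper":1},{"tx":0,"ty":0,"tz":0.15,"ax":0,"ay":0,"az":0,"gripper":1},{"tx":0,"ty":0,"tz":0,"ax":0,"ay":0,"az":0,"gripper":1}]'
```

```text
time: 3.83
eef_pos: [558.8, 128.1, 99.6]
ee_rot: [[0.888, 0.46, -0.006], [0.46, -0.888, -0.003], [-0.007, -0.0, -1.0]]
force: [-0.7, -0.0, 0.1]
width: 0.7
grip_force: 0.0
time: 4.25
eef_pos: [562.1, 131.1, 88.0]
ee_rot: [[0.887, 0.462, 0.001], [0.462, -0.887, 0.0], [0.001, 0.0, -1.0]]
force: [0.8, 0.2, 1.1]
width: 0.2
grip_force: 0.6
```

```bash
python3 -m creep '[{"tx":0,"ty":0,"tz":0.1,"ax":0,"ay":0,"az":0,"gripper":1},{"tx":0,"ty":0,"tz":0.1,"ax":0,"ay":0,"az":0,"gripper":1},{"tx":0,"ty":0,"tz":0.1,"ax":0,"ay":0,"az":0,"gripper":1},{"tx":0,"ty":0,"tz":0.1,"ax":0,"ay":0,"az":0,"gripper":1},{"tx":0,"ty":0,"tz":0.05,"ax":0,"ay":0,"az":0,"gripper":1},{"tx":0,"ty":0,"tz":0,"ax":0,"ay":0,"az":0,"gripper":1}]'
python3 -m creep '[{"tx":0,"ty":0,"tz":0.05,"ax":0,"ay":0,"az":0,"gripper":1},{"tx":0,"ty":0,"tz":0,"ax":0,"ay":0,"az":0,"gripper":1}]'
```

```text
time: 4.75
eef_pos: [561.1, 131.0, 78.4]
ee_rot: [[0.887, 0.462, -0.001], [0.462, -0.887, -0.0], [-0.001, -0.0, -1.0]]
force: [1.5, -0.4, 1.1]
width: 0.6
grip_force: 0.6
time: 4.92
eef_pos: [561.1, 131.0, 78.2]
ee_rot: [[0.887, 0.462, -0.001], [0.462, -0.887, -0.001], [-0.001, 0.0, -1.0]]
force: [-2.0, -0.3, 9.8]
width: 0.8
grip_force: 4.5
```

```bash
python3 -m creep '[{"tx":0,"ty":0,"tz":0.05,"ax":0,"ay":0,"az":0,"gripper":1},{"tx":0,"ty":0,"tz":-1,"ax":0,"ay":0,"az":0,"gripper":1},{"tx":0,"ty":0,"tz":-1,"ax":0,"ay":0,"az":0,"gripper":1},{"tx":-0.5,"ty":-1,"tz":-0.2,"ax":0,"ay":0,"az":0,"gripper":1},{"tx":-1,"ty":-1,"tz":0,"ax":0,"ay":0,"az":0,"gripper":1},{"tx":-1,"ty":-1,"tz":0,"ax":0,"ay":0,"az":0,"gripper":1},{"tx":-1,"ty":-1,"tz":0,"ax":0,"ay":0,"az":0,"gripper":1},{"tx":0,"ty":-0.5,"tz":0,"ax":0,"ay":0,"az":1,"gripper":1},{"tx":0,"ty":0,"tz":0,"ax":0,"ay":0,"az":1,"gripper":1},{"tx":0,"ty":0,"tz":0,"ax":0,"ay":0,"az":1,"gripper":1},{"tx":0,"ty":0,"tz":0,"ax":0,"ay":0,"az":1,"gripper":1},{"tx":0,"ty":0,"tz":0,"ax":0,"ay":0,"az":1,"gripper":1}]'
python3 -c "
from h import *
f=imaging.grab_frame('top');im=f['pixels'][150:300,250:430,::-1];cv2.imwrite('pics/t2.png',cv2.resize(im,None,fx=4,fy=4,interpolation=cv2.INTER_CUBIC));print(manip.get_state()['joint_pos'])"
```

```text
time: 5.92
eef_pos: [456.9, 178.2, 120.4]
ee_rot: [[1.0, -0.025, -0.002], [-0.025, -1.0, -0.001], [-0.002, 0.001, -1.0]]
force: [-0.7, -0.0, -0.2]
width: 0.3
grip_force: 0.0
[-0.21  0.47 -0.31  2.03  0.22  0.68 -2.27]
```

```bash
python3 -m creep '[{"tx":0,"ty":0,"tz":0,"ax":0,"ay":0,"az":1,"gripper":1},{"tx":0,"ty":0,"tz":0,"ax":0,"ay":0,"az":1,"gripper":1},{"tx":0,"ty":0,"tz":0,"ax":0,"ay":0,"az":1,"gripper":1},{"tx":0,"ty":0,"tz":0,"ax":0,"ay":0,"az":1,"gripper":1},{"tx":0,"ty":0,"tz":0,"ax":0,"ay":0,"az":1,"gripper":1},{"tx":0,"ty":0,"tz":0,"ax":0,"ay":0,"az":1,"gripper":1},{"tx":0,"ty":0,"tz":0,"ax":0,"ay":0,"az":1,"gripper":1},{"tx":0,"ty":0,"tz":0,"ax":0,"ay":0,"az":1,"gripper":1},{"tx":0,"ty":0,"tz":0,"ax":0,"ay":0,"az":1,"gripper":1},{"tx":0,"ty":0,"tz":0,"ax":0,"ay":0,"az":1,"gripper":1},{"tx":0,"ty":0,"tz":0,"ax":0,"ay":0,"az":0.7,"gripper":1},{"tx":0,"ty":0,"tz":0,"ax":0,"ay":0,"az":0,"gripper":1}]'
```

```text
time: 6.97
eef_pos: [456.9, 178.9, 120.2]
ee_rot: [[0.463, -0.886, -0.001], [-0.886, -0.463, -0.002], [0.001, 0.002, -1.0]]
force: [-1.1, 0.1, 0.2]
width: 0.1
grip_force: 0.0
```

View pics/t2.png

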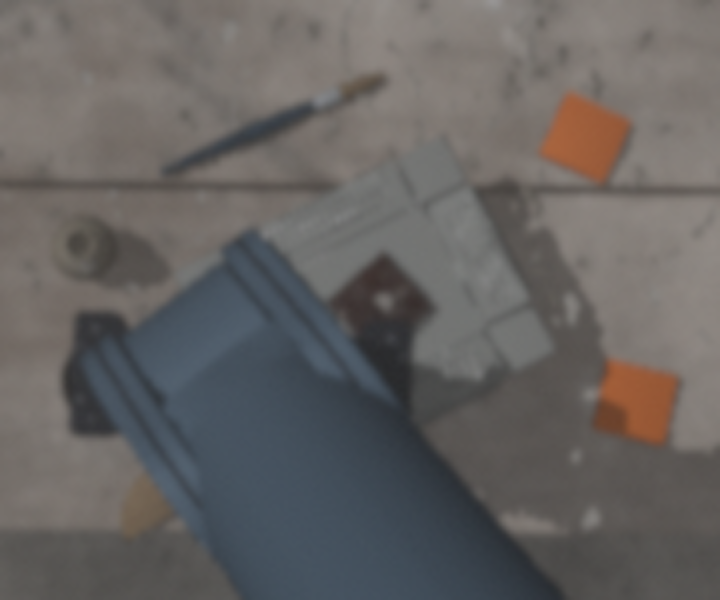

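The far flap's face now looks as light as the flat lid, around (320,220) in the crop, so it is shut. Next the left flap.

```bash
python3 -m creep '[{"tx":0.1,"ty":0,"tz":1,"ax":0,"ay":0,"az":0,"gripper":1},{"tx":0,"ty":0,"tz":0.4,"ax":0,"ay":0,"az":0,"gripper":1},{"tx":0,"ty":0,"tz":0.15,"ax":0,"ay":0,"az":0,"gripper":1},{"tx":0,"ty":0,"tz":0.1,"ax":0,"ay":0,"az":0,"gripper":1},{"tx":0,"ty":0,"tz":0.1,"ax":0,"ay":0,"az":0,"gripper":1},{"tx":0,"ty":0,"tz":0.1,"ax":0,"ay":0,"az":0,"gripper":1},{"tx":0,"ty":0,"tz":0.1,"ax":0,"ay":0,"az":0,"gripper":1},{"tx":0,"ty":0,"tz":0.1,"ax":0,"ay":0,"az":0,"gripper":1},{"tx":0,"ty":0,"tz":0.05,"ax":0,"ay":0,"az":0,"gripper":1},{"tx":0,"ty":0,"tz":0,"ax":0,"ay":0,"az":0,"gripper":1}]'
python3 -m creep '[{"tx":0,"ty":0,"tz":0.05,"ax":0,"ay":0,"az":0,"gripper":1},{"tx":0,"ty":0,"tz":0,"ax":0,"ay":0,"az":0,"gripper":1}]'
```

```text
time: 7.8
eef_pos: [459.1, 176.6, 78.8]
ee_rot: [[0.462, -0.887, 0.001], [-0.887, -0.462, -0.0], [0.0, -0.0, -1.0]]
force: [0.4, 0.4, 0.5]
width: 0.2
grip_force: 0.0
time: 7.97
eef_pos: [459.2, 176.6, 78.3]
ee_rot: [[0.462, -0.887, 0.0], [-0.887, -0.462, 0.0], [-0.0, -0.001, -1.0]]
force: [-1.2, -0.7, 7.4]
width: 0.2
grip_force: 3.8
```

```bash
python3 -m creep '[{"tx":0,"ty":0,"tz":0.05,"ax":0,"ay":0,"az":0,"gripper":1},{"tx":0,"ty":0,"tz":-1,"ax":0,"ay":0,"az":0,"gripper":1},{"tx":0,"ty":0,"tz":-1,"ax":0,"ay":0,"az":0,"gripper":1},{"tx":1,"ty":0.4,"tz":-0.2,"ax":0,"ay":0,"az":0,"gripper":1},{"tx":1,"ty":1,"tz":0,"ax":0,"ay":0,"az":0,"gripper":1},{"tx":1,"ty":1,"tz":0,"ax":0,"ay":0,"az":0,"gripper":1},{"tx":1,"ty":1,"tz":0,"ax":0,"ay":0,"az":0,"gripper":1},{"tx":0.4,"ty":0,"tz":0,"ax":0,"ay":0,"az":-1,"gripper":1},{"tx":0,"ty":0,"tz":0,"ax":0,"ay":0,"az":-1,"gripper":1},{"tx":0,"ty":0,"tz":0,"ax":0,"ay":0,"az":-1,"gripper":1},{"tx":0,"ty":0,"tz":0,"ax":0,"ay":0,"az":-1,"gripper":1},{"tx":0,"ty":0,"tz":0,"ax":0,"ay":0,"az":-1,"gripper":1}]'
python3 -m creep '[{"tx":0,"ty":0,"tz":0,"ax":0,"ay":0,"az":-1,"gripper":1},{"tx":0,"ty":0,"tz":0,"ax":0,"ay":0,"az":-1,"gripper":1},{"tx":0,"ty":0,"tz":0,"ax":0,"ay":0,"az":-1,"gripper":1},{"tx":0,"ty":0,"tz":0,"ax":0,"ay":0,"az":-1,"gripper":1},{"tx":0,"ty":0,"tz":0,"ax":0,"ay":0,"az":-1,"gripper":1},{"tx":0,"ty":0,"tz":0,"ax":0,"ay":0,"az":-1,"gripper":1},{"tx":0,"ty":0,"tz":0,"ax":0,"ay":0,"az":-1,"gripper":1},{"tx":0,"ty":0,"tz":0,"ax":0,"ay":0,"az":-1,"gripper":1},{"tx":0,"ty":0,"tz":0,"ax":0,"ay":0,"az":-1,"gripper":1},{"tx":0,"ty":0,"tz":0,"ax":0,"ay":0,"az":-1,"gripper":1},{"tx":0,"ty":0,"tz":0,"ax":0,"ay":0,"az":-0.7,"gripper":1},{"tx":0,"ty":0,"tz":0,"ax":0,"ay":0,"az":0,"gripper":1}]'
```

```text
time: 8.97
eef_pos: [439.4, 67.0, 120.8]
ee_rot: [[0.833, -0.553, 0.001], [-0.553, -0.833, -0.0], [0.001, -0.0, -1.0]]
force: [-0.4, 0.1, 0.1]
width: 0.5
grip_force: 0.0
time: 9.97
eef_pos: [439.4, 67.0, 120.8]
ee_rot: [[0.886, 0.463, 0.0], [0.463, -0.886, -0.0], [0.0, 0.0, -1.0]]
force: [-0.4, 0.0, -0.7]
width: 0.4
grip_force: 0.0
```

```bash
python3 -m creep '[{"tx":0.05,"ty":0,"tz":1,"ax":0,"ay":0,"az":0,"gripper":1},{"tx":0,"ty":0,"tz":0.4,"ax":0,"ay":0,"az":0,"gripper":1},{"tx":0,"ty":0,"tz":0.15,"ax":0,"ay":0,"az":0,"gripper":1},{"tx":0,"ty":0,"tz":0.1,"ax":0,"ay":0,"az":0,"gripper":1},{"tx":0,"ty":0,"tz":0.1,"ax":0,"ay":0,"az":0,"gripper":1},{"tx":0,"ty":0,"tz":0.1,"ax":0,"ay":0,"az":0,"gripper":1},{"tx":0,"ty":0,"tz":0.1,"ax":0,"ay":0,"az":0,"gripper":1},{"tx":0,"ty":0,"tz":0.1,"ax":0,"ay":0,"az":0,"gripper":1},{"tx":0,"ty":0,"tz":0.05,"ax":0,"ay":0,"az":0,"gripper":1},{"tx":0,"ty":0,"tz":0,"ax":0,"ay":0,"az":0,"gripper":1}]'
python3 -m creep '[{"tx":0,"ty":0,"tz":0.05,"ax":0,"ay":0,"az":0,"gripper":1},{"tx":0,"ty":0,"tz":0,"ax":0,"ay":0,"az":0,"gripper":1}]'
```

```text
time: 10.8
eef_pos: [440.5, 68.1, 78.8]
ee_rot: [[0.887, 0.462, 0.001], [0.462, -0.887, 0.0], [0.001, 0.0, -1.0]]
force: [-0.4, 0.5, -0.2]
width: 0.3
grip_force: 0.0
time: 10.97
eef_pos: [440.7, 68.1, 78.2]
ee_rot: [[0.887, 0.462, 0.001], [0.462, -0.887, 0.0], [0.001, 0.0, -1.0]]
force: [-1.1, -0.5, 5.9]
width: 0.6
grip_force: 3.3
```

```bash
python3 -m creep '[{"tx":0,"ty":0,"tz":0.05,"ax":0,"ay":0,"az":0,"gripper":1},{"tx":0,"ty":0,"tz":-1,"ax":0,"ay":0,"az":0,"gripper":1},{"tx":0,"ty":0,"tz":-1,"ax":0,"ay":0,"az":0,"gripper":1},{"tx":0.4,"ty":1,"tz":-0.2,"ax":0,"ay":0,"az":0,"gripper":1},{"tx":1,"ty":1,"tz":0,"ax":0,"ay":0,"az":0,"gripper":1},{"tx":1,"ty":1,"tz":0,"ax":0,"ay":0,"az":0,"gripper":1},{"tx":1,"ty":1,"tz":0,"ax":0,"ay":0,"az":0,"gripper":1},{"tx":0,"ty":0.4,"tz":0,"ax":0,"ay":0,"az":1,"gripper":1},{"tx":0,"ty":0,"tz":0,"ax":0,"ay":0,"az":1,"gripper":1},{"tx":0,"ty":0,"tz":0,"ax":0,"ay":0,"az":1,"gripper":1},{"tx":0,"ty":0,"tz":0,"ax":0,"ay":0,"az":1,"gripper":1},{"tx":0,"ty":0,"tz":0,"ax":0,"ay":0,"az":1,"gripper":1}]'
python3 -m creep '[{"tx":0,"ty":0,"tz":0,"ax":0,"ay":0,"az":1,"gripper":1},{"tx":0,"ty":0,"tz":0,"ax":0,"ay":0,"az":1,"gripper":1},{"tx":0,"ty":0,"tz":0,"ax":0,"ay":0,"az":1,"gripper":1},{"tx":0,"ty":0,"tz":0,"ax":0,"ay":0,"az":1,"gripper":1},{"tx":0,"ty":0,"tz":0,"ax":0,"ay":0,"az":1,"gripper":1},{"tx":0,"ty":0,"tz":0,"ax":0,"ay":0,"az":1,"gripper":1},{"tx":0,"ty":0,"tz":0,"ax":0,"ay":0,"az":1,"gripper":1},{"tx":0,"ty":0,"tz":0,"ax":0,"ay":0,"az":1,"gripper":1},{"tx":0,"ty":0,"tz":0,"ax":0,"ay":0,"az":1,"gripper":1},{"tx":0,"ty":0,"tz":0,"ax":0,"ay":0,"az":1,"gripper":1},{"tx":0,"ty":0,"tz":0,"ax":0,"ay":0,"az":0.7,"gripper":1},{"tx":0,"ty":0,"tz":0,"ax":0,"ay":0,"az":0,"gripper":1}]'
```

```text
time: 11.97
eef_pos: [541.3, 21.3, 120.7]
ee_rot: [[1.0, -0.025, 0.001], [-0.025, -1.0, 0.0], [0.001, -0.0, -1.0]]
force: [0.2, 0.7, 0.8]
width: 0.5
grip_force: 0.0
time: 12.97
eef_pos: [541.2, 21.5, 120.6]
ee_rot: [[0.461, -0.888, 0.0], [-0.888, -0.461, -0.0], [0.0, -0.0, -1.0]]
force: [0.2, 0.1, -0.9]
width: 0.6
grip_force: 0.0
```

```bash
python3 -m creep '[{"tx":0,"ty":0,"tz":1,"ax":0,"ay":0,"az":0,"gripper":1},{"tx":0,"ty":0,"tz":0.4,"ax":0,"ay":0,"az":0,"gripper":1},{"tx":0,"ty":0,"tz":0.15,"ax":0,"ay":0,"az":0,"gripper":1},{"tx":0,"ty":0,"tz":0.1,"ax":0,"ay":0,"az":0,"gripper":1},{"tx":0,"ty":0,"tz":0.1,"ax":0,"ay":0,"az":0,"gripper":1},{"tx":0,"ty":0,"tz":0.1,"ax":0,"ay":0,"az":0,"gripper":1},{"tx":0,"ty":0,"tz":0.1,"ax":0,"ay":0,"az":0,"gripper":1},{"tx":0,"ty":0,"tz":0.1,"ax":0,"ay":0,"az":0,"gripper":1},{"tx":0,"ty":0,"tz":0.05,"ax":0,"ay":0,"az":0,"gripper":1},{"tx":0,"ty":0,"tz":0,"ax":0,"ay":0,"az":0,"gripper":1}]'
python3 -m creep '[{"tx":0,"ty":0,"tz":0.05,"ax":0,"ay":0,"az":0,"gripper":1},{"tx":0,"ty":0,"tz":0,"ax":0,"ay":0,"az":0,"gripper":1}]'
```

```text
time: 13.8
eef_pos: [540.9, 21.7, 78.6]
ee_rot: [[0.463, -0.886, -0.0], [-0.886, -0.463, 0.001], [-0.001, -0.0, -1.0]]
force: [0.4, 0.2, 0.1]
width: 0.6
grip_force: 0.0
time: 13.97
eef_pos: [541.0, 21.7, 78.2]
ee_rot: [[0.463, -0.886, -0.0], [-0.886, -0.463, 0.001], [-0.001, -0.0, -1.0]]
force: [-2.7, 0.5, 7.4]
width: 0.4
grip_force: 4.0
```

```bash
python3 -m creep '[{"tx":0,"ty":0,"tz":0.05,"ax":0,"ay":0,"az":0,"gripper":1},{"tx":0,"ty":0,"tz":-1,"ax":0,"ay":0,"az":0,"gripper":1},{"tx":0,"ty":0,"tz":-1,"ax":0,"ay":0,"az":0,"gripper":1},{"tx":0,"ty":0,"tz":-1,"ax":0,"ay":0,"az":0,"gripper":1},{"tx":0,"ty":0,"tz":-1,"ax":0,"ay":0,"az":0,"gripper":1},{"tx":0,"ty":0,"tz":-1,"ax":0,"ay":0,"az":0,"gripper":1},{"tx":0,"ty":0,"tz":-1,"ax":0,"ay":0,"az":0,"gripper":1},{"tx":1,"ty":0,"tz":-1,"ax":0,"ay":0,"az":0,"gripper":1},{"tx":1,"ty":0.5,"tz":-1,"ax":0,"ay":0,"az":0,"gripper":1},{"tx":1,"ty":0.5,"tz":0,"ax":0,"ay":0,"az":0,"gripper":1},{"tx":1,"ty":0.5,"tz":0,"ax":0,"ay":0,"az":0,"gripper":1},{"tx":1,"ty":0.5,"tz":0,"ax":0,"ay":0,"az":0,"gripper":1}]'
python3 -m creep '[{"tx":1,"ty":0.5,"tz":0,"ax":0,"ay":0,"az":0,"gripper":1},{"tx":1,"ty":0.5,"tz":0,"ax":0,"ay":0,"az":0,"gripper":1},{"tx":1,"ty":0.3,"tz":0,"ax":0,"ay":0,"az":0,"gripper":1},{"tx":1,"ty":0.3,"tz":0,"ax":0,"ay":0,"az":0,"gripper":1},{"tx":1,"ty":0,"tz":0,"ax":0,"ay":0,"az":0,"gripper":1},{"tx":1,"ty":0,"tz":0,"ax":0,"ay":0,"az":0,"gripper":1},{"tx":1,"ty":0,"tz":0,"ax":0,"ay":0,"az":0,"gripper":1},{"tx":1,"ty":0,"tz":0,"ax":0,"ay":0,"az":0,"gripper":1},{"tx":1,"ty":0,"tz":0,"ax":0,"ay":0,"az":0,"gripper":1},{"tx":1,"ty":0,"tz":0,"ax":0,"ay":0,"az":0,"gripper":1},{"tx":0,"ty":0,"tz":0,"ax":0,"ay":0,"az":0,"gripper":1}]'
python3 -c "
from h import *
f=imaging.grab_frame('top');im=f['pixels'][170:290,260:420,::-1];a=cv2.resize(im,(533,400),interpolation=cv2.INTER_CUBIC)
f=imaging.grab_frame('scene');im=f['pixels'][170:310,250:470,::-1];cv2.imwrite('pics/e.png',cv2.resize(im,None,fx=3.5,fy=3.5,interpolation=cv2.INTER_CUBIC));cv2.imwrite('pics/et.png',a)"
```

```text
time: 14.97
eef_pos: [551.9, -86.4, 237.1]
ee_rot: [[0.463, -0.886, 0.001], [-0.886, -0.463, 0.001], [-0.0, -0.001, -1.0]]
force: [-0.4, 0.3, -0.5]
width: 0.3
grip_force: 0.0
time: 15.88
eef_pos: [616.1, -281.6, 236.4]
ee_rot: [[0.46, -0.888, 0.0], [-0.888, -0.46, -0.002], [0.002, 0.001, -1.0]]
force: [-0.6, 0.1, 0.6]
width: 0.5
grip_force: 0.0
```

View pics/e.png

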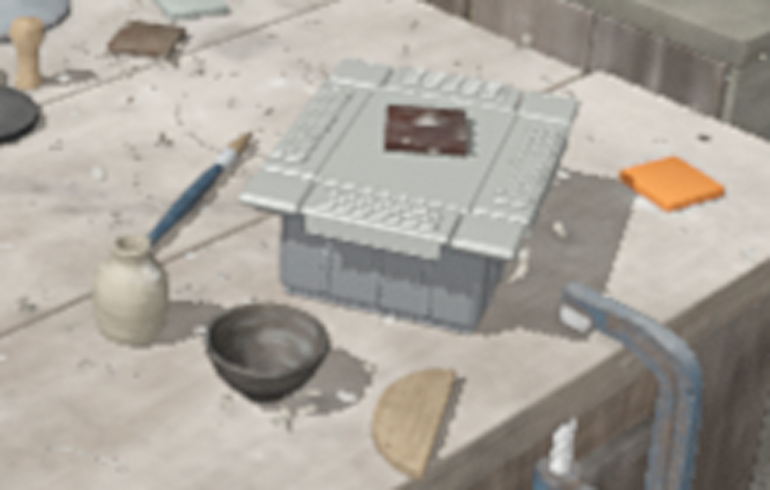

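View pics/et.png

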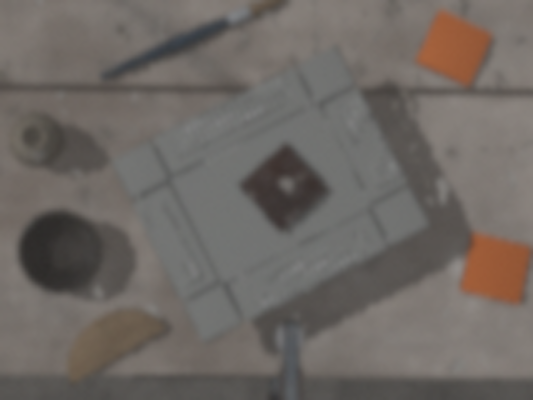

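Both views show all four flaps level with the lid corners. The tile, at (430,130) in the scene crop, is still in the middle of the lid. The box, bowl, vase, rib and brush are where they were, and the arm is clear.

```bash
python3 -c "
from workcell import manip
print(manip.hand_in())"
```

```text
the job is handed in; nothing more can be done
None
```

I pressed the four flaps down in the order far, left, near, right; all look shut flush with the lid in the final pictures, the tile, box and other items look undisturbed, and I handed the job in at about 16 s.

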